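# Switch on an opened projector unit by unit

## Robot

A 6-joint arm with a two-finger parallel gripper is mounted at the origin on the work surface. World frame = base frame: x ahead of the robot, y to its left, z up, the work surface at z = 0. Lengths are in mm, angles in rad, forces in N, time in s.
With the tool pointing down it reaches from about 275 to 975 mm from the base axis. Payload 8.4 kg.
Tool frame: the origin (TCP) lies at the very end of the fingers, on their centre line; the grasp point (between the pads) lies grip_depth behind it (grip_depth is the distance from the TCP to the grasp point, in mm); z points along the fingers, y is the line along which they close (so a half turn about z gives the same grasp; the last joint's range is limited). The gripper opens to 92 mm and grips with 3 to 60 N. Pads are 20 mm wide; open, the fingers measure 128 mm over their backs; the gripper's body (75 mm by 189 mm) begins 69 mm behind the grasp point.
Start: joints at [1.101, 0.353, 1.633, -0, 1.155, -0.002], TCP at [281.826, 557.855, 214.583] pointing down, gripper open.
Joint ranges: [-2.63, 2.63], [-0.92, 2.1], [0.06, 2.66], [-1.3, 4.44], [0, 2.69], [-3.02, 3.02]. Speed limits (rad/s): [2.22, 2.22, 2.79, 3.14, 3.14, 3.14].

## Interface

Orientations are given as a unit quaternion [w, x, y, z].
In Python, from plant import sense, capture, hand_in, grip_depth gives the robot as it stands. The module is installed in compiled form; this text tells all that it offers.
- The arm moves only by the tool servo_tool, never from a script. Its argument "deltas" is text: rows parted by semicolons, each of 5 numbers parted by spaces: the shift along the world's x, y, z in mm, then the turn about the world's z in rad, then the closure, from 0 (fully open) to 1 (shut). In form: x y z yaw grip; .... A call has 1 to 12 rows; each row shifts and turns the commanded pose from where the row before left it; what a row does not reach is not made up. A row lasts 1/12 s, in which the tool goes at most 41.7 mm and 7.16 degrees, less where a joint would pass 70% of its speed; a pose out of reach is approached as far as the arm can. A call is refused whole if a number of a shift passes 41.7 or a number of a turn 0.125, either way. A call with a gripper value outside its range is refused whole. The fingers move at their own pace and stop on an object; the grip force is fixed at half the most. Time passes only in rows, so rows that do not move let the fingers close. It gives the time, the measured TCP pose, the force, the opening and the grip force at its end, in the units of the state.
- sense(): the state, without advancing time (a new reading comes with each control period).
- capture(name): name is "scene" or "top" or "wrist"; returns a dict with "image" (384x512x3 uint8, red, green, blue), "fov_y" (degrees; the focal length in pixels is half the picture's height over the tangent of half this angle, whatever the lens; pixels are square), "cx", "cy" (the principal point, pixels), "k1" (the pictures are not rectified: a ray, as slopes to the right and down, at radius r is drawn at 1 + k1 r^2 times it, then the intrinsics apply), "camera_from_world" (4x4, takes a point from world to camera coordinates). Camera axes: x right, y up, looking along -z (the intrinsics and any distortion apply to the point x, -y, -z); pixel columns grow to the right and rows downward; lengths in mm; the calibration is good to about 2 mm. A picture is of the moment at which its call begins. There is no depth.
- hand_in(): hands the job in; it is judged then, once.
The state is a dict: "time": time; "joint_pos": joint angles; "qd": joint speeds; "effort": joint torques, N m; "eef_pos": TCP position; "tcp_rot": TCP orientation; "contact_force": force on the tool from outside, world axes, zero at the start; "ft_torque": the same for the moment, N m; "gripper_width": opening from 0.0 (shut) to 1.0 (fully open); "grasp_force": force on a finger pad.
Only numpy, scipy, OpenCV 4.12 (cv2) and the standard library are available. Lean on these libraries where they do the work, as an engineer would, in place of code of your own. Each camera call takes 0.05 s, during which the arm holds its last target. There are 200 camera calls.

## Task

Power up the opened projector in the safe order: with a fingertip, lightly tap down the key of the transformer, then the key of the fan, and last the key of the lamp house, each far enough that it switches on, with a light touch and never a hard shove. Leave the slide changer switched off. Lift and shift nothing: the units in the tray and the things lying around it stay where they are.

Things in the scene. Friction and masses are not known exactly. Their poses are not given: they have to be found in the camera images.
- chassis: The opened projector's chassis: a low grey metal tray 310 x 255 mm, rim 20 mm high, walls 8 mm and floor 8 mm thick, fixed to the table. Origin: centre of its underside on the table; x along the 310 mm. Four units stand in it, two by two (pitch about 145 mm along x, 115 mm along y), in any arrangement, all with about the tray's heading (up to 10 degrees off).
- transformer: The transformer: a dark laminated steel block 66 x 34 x 52 mm with a copper winding bulging out on both sides, 75 mm overall with its top 58 mm above the origin; the heaviest unit, about 0.75 kg. It stands loose on a 112 x 76 x 6 mm aluminium base plate (origin: centre of the plate's underside; x along the 112 mm, z up). At the plate's -x end (37 mm from the origin) a grey pod 34 x 42 mm, its top 62 mm above the origin, carries the unit's power key.
- transformer_key_top (a point): Centre of the top face of the transformer's power key: a round black mushroom key, cap 25 mm across and 6 mm thick on a 17 mm stem, its top 27 mm above its pod when off; the point moves with the cap. Nothing else on the unit is higher. The cap is springy (about 1.5 N per mm, up to 9 mm), so it gives about 2 mm before the stem starts to move, and softens the stop.
- transformer_key (a joint): How far the stem of the transformer's key is pressed down, in m: 0 to 0.0015 = off (as found), on from 0.005, stop at 0.012. About 3 N moves the stem, and it stays where it is left; only the cap springs back up by its 2 mm. Pressing the cap down 10 to 14 mm in all is ample; pushing it with more than 20 N is too hard.
- fan: The cooling fan: a flat black square frame 72 x 72 x 30 mm with a round opening of seven grey blades around a hub, top 38 mm above the origin; about 0.35 kg. It stands loose on a 112 x 76 x 6 mm aluminium base plate (origin: centre of the plate's underside; x along the 112 mm, z up). At the plate's -x end (37 mm from the origin) a grey pod 34 x 42 mm, its top 46 mm above the origin, carries the unit's power key.
- fan_key_top (a point): Centre of the top face of the fan's power key: a round black mushroom key, cap 25 mm across and 6 mm thick on a 17 mm stem, its top 27 mm above its pod when off; the point moves with the cap. Nothing else on the unit is higher. The cap is springy (about 1.5 N per mm, up to 9 mm), so it gives about 2 mm before the stem starts to move, and softens the stop.
- fan_key (a joint): How far the stem of the fan's key is pressed down, in m: 0 to 0.0015 = off (as found), on from 0.005, stop at 0.012. About 3 N moves the stem, and it stays where it is left; only the cap springs back up by its 2 mm. Pressing the cap down 10 to 14 mm in all is ample; pushing it with more than 20 N is too hard.
- lamphouse: The lamp house: a plain metal box 62 x 60 x 58 mm with five dark vent slots across its roof and a round glass port in its +x side, top 64 mm above the origin; about 0.5 kg. It stands loose on a 112 x 76 x 6 mm aluminium base plate (origin: centre of the plate's underside; x along the 112 mm, z up). At the plate's -x end (37 mm from the origin) a grey pod 34 x 42 mm, its top 70 mm above the origin, carries the unit's power key.
- lamphouse_key_top (a point): Centre of the top face of the lamp house's power key: a round black mushroom key, cap 25 mm across and 6 mm thick on a 17 mm stem, its top 27 mm above its pod when off; the point moves with the cap. Nothing else on the unit is higher. The cap is springy (about 1.5 N per mm, up to 9 mm), so it gives about 2 mm before the stem starts to move, and softens the stop.
- lamphouse_key (a joint): How far the stem of the lamp house's key is pressed down, in m: 0 to 0.0015 = off (as found), on from 0.005, stop at 0.012. About 3 N moves the stem, and it stays where it is left; only the cap springs back up by its 2 mm. Pressing the cap down 10 to 14 mm in all is ample; pushing it with more than 20 N is too hard.
- changer: The slide changer: a toothed black wheel 70 mm across lying flat on top of a steel motor, with a brass hub; top 54 mm above the origin; about 0.4 kg. It stands loose on a 112 x 76 x 6 mm aluminium base plate (origin: centre of the plate's underside; x along the 112 mm, z up). At the plate's -x end (37 mm from the origin) a grey pod 34 x 42 mm, its top 56 mm above the origin, carries the unit's power key.
- changer_key_top (a point): Centre of the top face of the slide changer's power key: a round black mushroom key, cap 25 mm across and 6 mm thick on a 17 mm stem, its top 27 mm above its pod when off; the point moves with the cap. Nothing else on the unit is higher. The cap is springy (about 1.5 N per mm, up to 9 mm), so it gives about 2 mm before the stem starts to move, and softens the stop.
- changer_key (a joint): How far the stem of the slide changer's key is pressed down, in m: 0 to 0.0015 = off (as found), on from 0.005, stop at 0.012. About 3 N moves the stem, and it stays where it is left; only the cap springs back up by its 2 mm. Pressing the cap down 10 to 14 mm in all is ample; pushing it with more than 20 N is too hard.
- magazine: Bystander: a loose black slide magazine, 200 x 70 x 50 mm, lying beside the chassis on its +y side. Origin: centre of its underside; x along its length.
- screwdriver: Bystander: a loose screwdriver with a yellow handle, 170 mm long, lying beside the chassis on its -y side. Origin: below its middle; x along it, tip to +x.
- lens: Bystander: a loose black lens barrel with a silver band, 58 mm across, 55 mm high, standing on the table beside the chassis on its -y side. Origin: centre of its underside.
There are look-alikes about, which are no part of the job. Leave any blue or green look-alike of the lamphouse alone.

How it is judged:
By the outcome, as a careful person would: the job done as asked, in the order asked, and still so for the second after the job is handed in, with the robot touching nothing.
It also fails if it takes over 43 s, if anything falls off the work surface, if the arm or the gripper's body presses on something with over 40 N, if the wrist force passes 120 N, or if a joint passes its speed limit or range.

## Working session

There is one attempt and no reset: what is moved stays moved. The work goes in short steps, Python scripts to look and compute and a tool call to move; the robot and the scene stay as the last step left them, time stands still between calls to the robot, and variables do not carry over. Pictures are saved under pics/ and viewed, at most 10 in all, crops included, and the job is handed in when it is done.

Besides the shell and the picture viewer there is one more tool, called as a command line: name --argument value ..., lists and objects as JSON in quotes. servo_tool: Moves the arm, as the interface text tells. Its arguments: {"type":"object","properties":{"deltas":{"type":"string"}},"required":["deltas"]}

```bash
mkdir -p pics; cat > h.py <<'E'
import numpy as np,cv2
from plant import sense,capture,hand_in,grip_depth
def snap(n,f):
    c=capture(n); cv2.imwrite('pics/'+f+'.png',c['image'][:,:,::-1]); np.save('pics/'+f+'.npy',c,allow_pickle=True); return c
def load(f): return np.load('pics/'+f+'.npy',allow_pickle=True).item()
def K(c):
    f=192/np.tan(np.radians(c['fov_y'])/2); return np.array([[f,0,c['cx']],[0,f,c['cy']],[0,0,1.]]),np.array([c['k1'],0,0,0,0.])
def ray(c,u,v):
    k,d=K(c); x,y=cv2.undistortPoints(np.array([[[u,v]]],float),k,d)[0,0]
    T=np.array(c['camera_from_world']); R=T[:3,:3]; return -R.T@T[:3,3],R.T@np.array([x,-y,-1])
def onz(c,u,v,z):
    o,d=ray(c,u,v); return o+d*(z-o[2])/d[2]
def proj(c,p):
    T=np.array(c['camera_from_world']); q=T[:3,:3]@np.array(p,float)+T[:3,3]; k,d=K(c)
    return cv2.projectPoints(np.array([[q[0],-q[1],-q[2]]]),np.zeros(3),np.zeros(3),k,d)[0][0,0]
def tri(obs):
    A=np.zeros((3,3));b=np.zeros(3);P=[]
    for c,u,v in obs:
        o,d=ray(c,u,v); d/=np.linalg.norm(d); M=np.eye(3)-np.outer(d,d); A+=M;b+=M@o;P.append((M,o))
    x=np.linalg.solve(A,b); return x,[float(np.linalg.norm(M@(x-o))) for M,o in P]
E
python3 - <<'E'
from h import *
a=snap('scene','s0');b=snap('top','t0')
for n,c in(('s',a),('t',b)):
    T=np.array(c['camera_from_world']);print(n,c['fov_y'],c['k1'],-T[:3,:3].T@T[:3,3])
s=sense();print(s['time'],s['eef_pos'],s['tcp_rot'],s['contact_force'],s['gripper_width'],grip_depth)
for n in('s0','t0'):
    cv2.imwrite('pics/'+n+'v.png',cv2.resize(cv2.imread('pics/'+n+'.png'),(800,600),interpolation=cv2.INTER_CUBIC))
E
```

```text
s 45.12557552104669 -0.15515123534650538 [1252.62720353  598.27936152  756.29352881]
t 43.917479187151166 0.0439971656728133 [ 381.3456527    38.07040711 1417.20867435]
0.1 [281.63188777 557.46559382 213.95082976] [-1.61816142e-04  2.31806548e-01  9.72761713e-01 -5.89498087e-04] [-0.68131602  0.2414212   1.31131504] 0.9986906416468811 18.700000000000003
```

View pics/t0v.png

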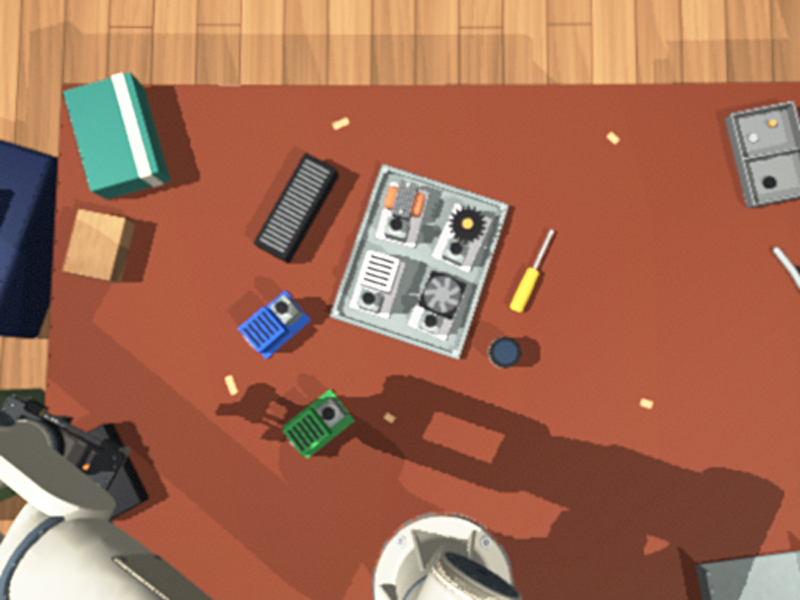

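View pics/s0v.png

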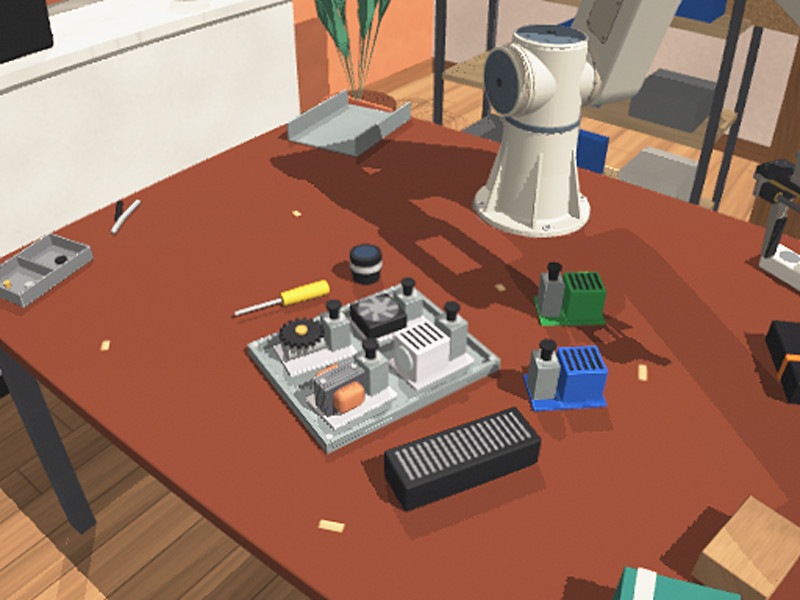

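The top view (800x600 scale) shows the keys: transformer (397,224), changer (456,248), lamp house (368,298) and fan (431,320). In the scene view they are at (371,347), (334,306), (452,309) and (407,286). The blue and green look-alikes stand outside the tray.

```bash
cat > m.py <<'E'
from h import *
def blob(c,u,v,r=9,th=60):
    g=c['image'].max(2); u,v=int(u),int(v); w=(g[v-r:v+r+1,u-r:u+r+1]<th).astype(np.uint8)
    n,l,s,ce=cv2.connectedComponentsWithStats(w)
    if n<2:return None
    i=1+np.argmin(np.hypot(*(ce[1:]-r).T)-0.05*s[1:,4]); return ce[i]+[u-r,v-r],s[i].tolist()
E
python3 - <<'E'
from m import *
s,t=load('s0'),load('t0')
P={'tr':((371,342),(397,224),89),'fan':((407,284),(431,320),73),'lamp':((452,307),(368,298),97),'chg':((334,304),(456,248),83)}
for k,(a,b,h) in P.items():
    A=blob(s,a[0]*.64,a[1]*.64);B=blob(t,b[0]*.64,b[1]*.64)
    print(k,A,B,*tri([(s,*A[0]),(t,*B[0])]),onz(t,*B[0],h+6))
a=cv2.resize(t['image'][95:240,200:335],(540,580),interpolation=cv2.INTER_CUBIC)
cv2.imwrite('pics/c.png',a[:,:,::-1])
E
```

```text
tr (array([238.56565657, 211.90909091]), [2, 0, 17, 8, 99]) (array([253.4375 , 142.53125]), [6, 5, 6, 8, 32]) [645.34672144  87.09250802 114.29602378] [2.519405825199629, 2.5194058251997182] [650.79066412  85.75992822  95.        ]
fan (array([260.68085106, 183.59574468]), [6, 6, 8, 11, 47]) (array([275.2962963 , 204.85185185]), [7, 7, 6, 6, 27]) [476.35359261  24.11499776  67.94881811] [0.7752510415741852, 0.7752510415741697] [476.01244392  23.59554698  79.        ]
lamp (array([288.85964912, 199.29824561]), [5, 7, 9, 11, 57]) (array([235.5862069 , 190.27586207]), [7, 7, 6, 6, 29]) [514.95778809 135.74691508  92.79429279] [1.002182833501154, 1.0021828335011913] [514.4595832  134.15362025 103.        ]
chg (array([213.05405405, 199.59459459]), [5, 10, 9, 9, 37]) (array([291.41935484, 158.5483871 ]), [7, 7, 6, 6, 31]) [608.18178653 -21.47803748  74.89496795] [0.8087988823297291, 0.8087988823297124] [606.30206705 -21.4840667   89.        ]
```

servo_tool --deltas "20 -33 8 0 0.3;20 -33 8 0 0.6;20 -33 8 0 1;20 -33 8 0 1;20 -33 8 0 1;20 -33 8 0 1;20 -33 8 0 1;20 -33 8 0 1;20 -33 8 0 1;20 -33 8 0 1;20 -33 8 0 1;20 -33 8 0 1"

```text
time: 1.1
eef_pos: [522.3, 160.0, 310.9]
tcp_rot: [-0.0, 0.232, 0.973, -0.0]
contact_force: [-0.3, 1.0, -0.0]
gripper_width: 0.15
grasp_force: 0.0
```

servo_tool --deltas "4 -30 0 0 1;4 -30 0 0 1;4 -30 0 0 1;0 0 0 0 1;0 0 0 0 1;0 0 0 0 1"

```text
time: 1.6
eef_pos: [533.6, 72.3, 310.4]
tcp_rot: [-0.0, 0.232, 0.973, 0.0]
contact_force: [-0.8, 0.2, 0.4]
gripper_width: 0.005
grasp_force: 0.0
```

```bash
python3 - <<'E'
from h import *
c=snap('wrist','w0');s=sense();print(s['time'],s['eef_pos'],s['tcp_rot'],s['contact_force'],s['gripper_width'])
T=np.array(c['camera_from_world']);print(c['fov_y'],c['k1'],-T[:3,:3].T@T[:3,3])
for p in((648,86,97),(476,24,81),(514,135,105),(607,-21,91)):print(proj(c,p))
E
```

```text
1.65 [533.60236094  72.69908105 310.40999802] [-2.66605754e-04  2.31615052e-01  9.72807470e-01  1.47870227e-04] [-0.32203912 -0.11759754  0.14929566] 0.0044438097567247635
70.13284455523127 0.0219578661684399 [459.8793999  109.38382493 480.49584404]
[292.40485104 230.76689937]
[202.98491419 147.02731774]
[285.44519555 137.23754444]
[218.59221945 236.04530955]
```

View pics/w0.png

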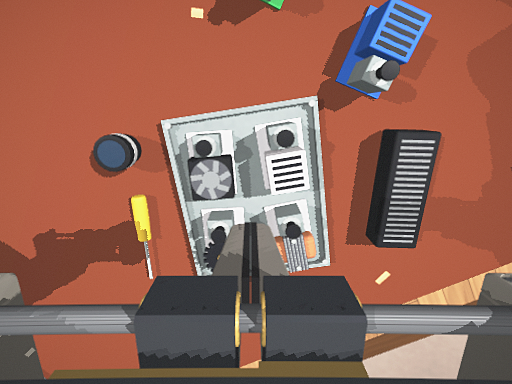

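The wrist view shows the fan key at about (204,147), the lamp house key at (286,138) and the transformer key at (292,230), close to my projections. I'll refine these with the top view.

```bash
python3 - <<'E'
from m import *
s,t,w=load('s0'),load('t0'),load('w0')
P={'tr':((371,342),(397,224),97,(292,231)),'fan':((407,284),(431,320),81,(204,147)),'lamp':((452,307),(368,298),105,(286,138))}
for k,(a,b,h,q) in P.items():
    W=blob(w,*q,14,50);B=blob(t,b[0]*.64,b[1]*.64);A=blob(s,a[0]*.64,a[1]*.64,7)
    print(k,W,tri([(w,*W[0]),(t,*B[0])]),onz(w,*W[0],h-3),onz(t,*B[0],h-3),B[1],A)
    if A is not None: print(onz(s,*A[0],h-5))
E
```

```text
tr (array([289.18181818, 224.96969697]), [8, 5, 9, 12, 33]) (array([658.55838999,  85.05787644,  52.47920977]), [2.395194348266141, 2.395194348266085]) [638.41586764  85.42123384  94.        ] [650.99444815  85.7959963   94.        ] [6, 5, 6, 8, 32] (array([238.14285714, 213.01587302]), [1, 0, 14, 6, 63])
[626.65431025  73.3904489   92.        ]
fan (array([208., 142.]), [18, 9, 1, 1, 1]) (array([477.16113859,  23.5663081 ,  28.28979027]), [2.4869527145828605, 2.4869527145830053]) [473.09682145  33.49030232  78.        ] [476.08318535  23.58473039  78.        ] [7, 7, 6, 6, 27] (array([260.68085106, 183.59574468]), [4, 4, 8, 11, 47])
[485.04265435  31.49298159  76.        ]
lamp (array([293., 137.]), [21, 13, 1, 1, 1]) (array([500.16207407, 128.69650825, 230.54486361]), [4.103752050956291, 4.103752050956303]) [518.80251383 144.48981171 102.        ] [514.56087148 134.22673133 102.        ] [7, 7, 6, 6, 29] (array([288.94230769, 198.84615385]), [3, 5, 9, 10, 52])
[520.86628436 140.77904756 100.        ]
```

servo_tool --deltas "25 -5 -14 0 1;25 -5 -14 0 1;25 -5 -14 0 1;25 -5 -14 0 1;25 -5 -14 0 1;25 -5 -14 0 1;0 0 0 0 1;0 0 0 0 1;0 0 0 0 1"

```text
time: 2.4
eef_pos: [683.2, 43.2, 226.5]
tcp_rot: [-0.0, 0.231, 0.973, -0.0]
contact_force: [-0.2, -0.9, -0.9]
gripper_width: 0.006
grasp_force: 0.0
```

```bash
python3 - <<'E'
from h import *
c=snap('wrist','w1');s=sense();print(s['time'],s['eef_pos'])
w=load('w0')['image'];x=np.hstack([cv2.resize(w[115:175,170:315],None,fx=4,fy=4,interpolation=cv2.INTER_CUBIC)])
y=c['image'];u,v=proj(c,(650,86,97)).astype(int);print(u,v)
print(proj(c,(476,24,81)),proj(c,(514,135,105)))
y=cv2.resize(y[max(v-40,0):v+40,u-70:u+75],None,fx=4,fy=4,interpolation=cv2.INTER_CUBIC)
cv2.imwrite('pics/w1c.png',np.vstack([x,y])[:,:,::-1]); print(max(v-40,0),u-70)
E
```

```text
2.45 [683.21256878  43.01655833 227.14712571]
272 141
[139.36720026   9.17335087] [257.18511425 -20.86059029]
101 202
```

View pics/w1c.png

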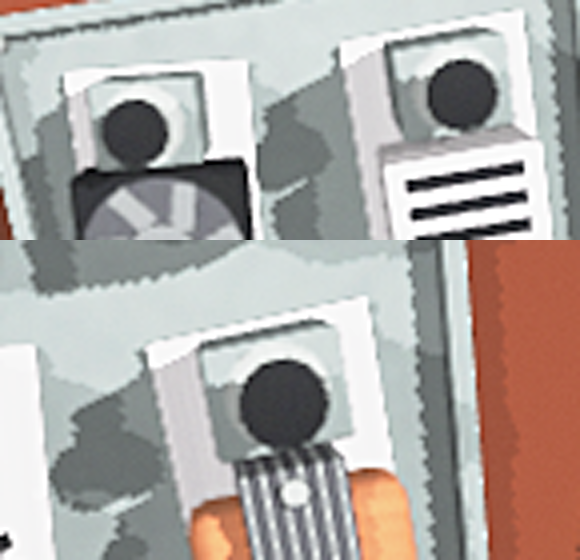

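Caps, in crop pixels: fan (134,131), lamp house (462,94), transformer (284,402). I'll triangulate them with the top view and check the height in the scene view.

```bash
python3 - <<'E'
from m import *
s,t,w,w1=load('s0'),load('t0'),load('w0'),load('w1')
P={'tr':((371,343),(253.4,142.5),97,w1,(272.6,141.1)),'fan':((407,284),(275.3,204.9),81,w,(203.1,147.4)),'lamp':((452,307),(235.6,190.3),105,w,(285.1,138.1))}
for k,(a,b,h,c,q) in P.items():
    A=(a[0]*.64,a[1]*.64)
    print(k,onz(c,*q,h-1),onz(t,*b,h-3),tri([(c,*q),(s,*A)]),proj(s,onz(c,*q,h-1)),A)
    g=c['image'].max(2);u,v=map(round,q)
    m=cv2.inRange(g[v-14:v+15,u-14:u+15],0,85);r=cv2.connectedComponentsWithStats(m);l=r[1][14,14];print(r[2][l],r[3][l]+[u-14,v-14])
E
```

```text
tr [650.06376279  86.54722874  96.        ] [651.0838125   85.90248767  94.        ] (array([649.22887886,  87.79933549,  95.17458591]), [1.5523666275589219, 1.552366627559033]) [236.06168616 219.16510891] (237.44, 219.52)
[  3   4  22  25 391] [272.41432225 142.38107417]
fan [476.58458388  23.66674847  80.        ] [475.94737509  23.57405081  78.        ] (array([476.38766483,  23.1954378 ,  73.5887547 ]), [0.9920707295139326, 0.9920707295139486]) [260.23119861 179.70657808] (260.48, 181.76)
[  0   7  29  22 305] [202.71147541 151.40655738]
lamp [514.97727771 134.17098321 104.        ] [514.4935815  134.18765453 102.        ] (array([514.63166364, 135.65588212, 101.00602047]), [1.5072515165479579, 1.507251516548014]) [288.09489219 195.248839  ] (289.28000000000003, 196.48000000000002)
[  6   6  17  18 230] [284.90434783 138.3       ]
```

servo_tool --deltas "-5.5 7 -20 0 1;-5.5 7 -20 0 1;-5.5 7 -20 0 1;-5.5 7 -20 0 1;-5.5 7 -20 0 1;-5.5 8 -18 0 1;0 0 0 0 1;0 0 0 0 1"

```text
time: 3.12
eef_pos: [650.1, 85.5, 109.3]
tcp_rot: [-0.0, 0.231, 0.973, -0.0]
contact_force: [0.1, -1.1, -0.1]
gripper_width: 0.002
grasp_force: 0.0
```

```bash
python3 - <<'E'
from h import *
c=snap('wrist','w2');s=sense();print(s['time'],s['eef_pos'],s['contact_force'])
a=cv2.resize(c['image'],(512,384));b=capture('scene')['image'][150:260,170:320];b=cv2.resize(b,(512,375),interpolation=cv2.INTER_CUBIC)
cv2.imwrite('pics/w2c.png',cv2.resize(np.vstack([a[120:320],b]),(512,575))[:,:,::-1])
E
```

```text
3.1667 [651.28101249  85.2064988  110.21417697] [ 1.27199702 -0.41270392 -0.29208659]
```

View pics/w2c.png

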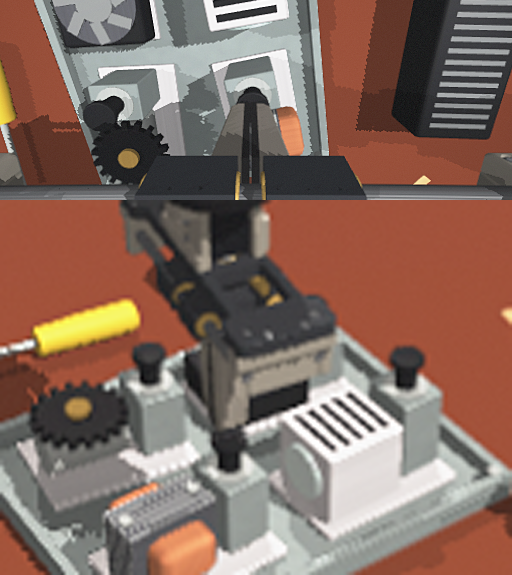

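The closed fingertips are centred over the transformer cap and about 12 mm above it. Pressing now.

servo_tool --deltas "0 0 -5 0 1;0 0 -4 0 1;0 0 -2 0 1;0 0 -2 0 1;0 0 -2 0 1;0 0 -1 0 1;0 0 0 0 1"

```text
time: 3.8
eef_pos: [651.0, 84.6, 92.5]
tcp_rot: [0.0, 0.232, 0.973, -0.0]
contact_force: [1.1, -1.4, 1.8]
gripper_width: 0.008
grasp_force: 1.2
```

servo_tool --deltas "0 0 -1.5 0 1;0 0 -1.5 0 1;0 0 -1 0 1;0 0 0 0 1;0 0 0 0 1"

```text
time: 4.22
eef_pos: [650.9, 84.8, 88.5]
tcp_rot: [0.0, 0.232, 0.973, -0.0]
contact_force: [-0.6, -1.2, 1.6]
gripper_width: 0.002
grasp_force: 1.2
```

servo_tool --deltas "0 0 -1.5 0 1;0 0 -1.5 0 1;0 0 -1 0 1;0 0 0 0 1"

```text
time: 4.55
eef_pos: [650.9, 84.9, 84.4]
tcp_rot: [0.0, 0.232, 0.973, 0.0]
contact_force: [1.2, -1.1, 3.1]
gripper_width: 0.003
grasp_force: 1.3
```

servo_tool --deltas "0 0 8 0 1;0 0 20 0 1;0 0 30 0 1;8 -15 30 0 1;8 -15 30 0 1;8 -15 0 0 1;9 2 0 0 1;0 0 0 0 1;0 0 0 0 1"

```text
time: 5.3
eef_pos: [683.1, 42.4, 201.2]
tcp_rot: [-0.001, 0.232, 0.973, -0.0]
contact_force: [0.4, 0.5, -0.3]
gripper_width: 0.003
grasp_force: 0.0
```

```bash
python3 - <<'E'
from m import *
c=snap('wrist','w3');d=snap('scene','s3');s=sense();print(s['time'],s['eef_pos'])
p,q=load('w1'),load('s0')
f=lambda i,u,v:cv2.resize(i['image'][v-25:v+35,u-35:u+35],(350,300),interpolation=cv2.INTER_CUBIC)
A=np.hstack([f(q,237,225),f(d,237,225)])
u,v=proj(c,(650,86,97)).astype(int);print(u,v)
B=np.hstack([f(p,273,141),f(c,u,v)])
cv2.imwrite('pics/v3.png',np.vstack([A,B])[:,:,::-1])
E
```

```text
5.4 [682.60915081  42.62648746 201.03439666]
274 144
```

View pics/v3.png

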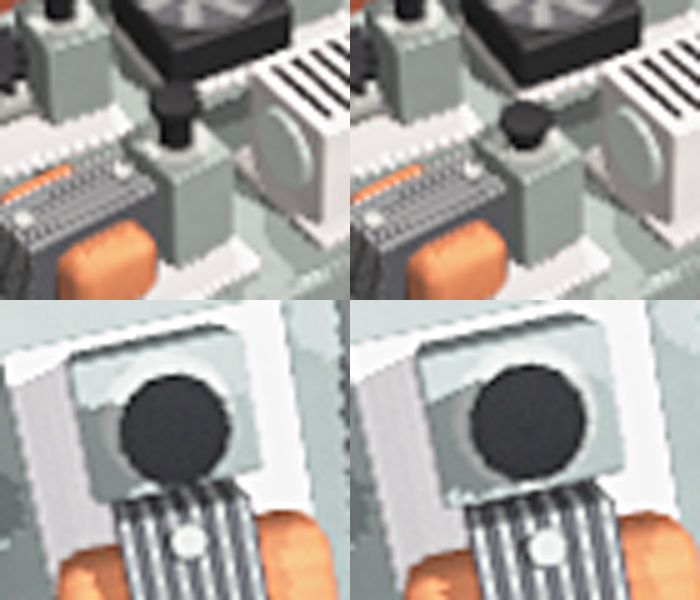

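The before/after views show the transformer cap clearly lower, by about 10 mm, and the unit has not shifted. On to the fan.

servo_tool --deltas "-26 -2.3 0 0 1;-26 -2.3 0 0 1;-26 -2.3 0 0 1;-26 -2.3 0 0 1;-26 -2.3 0 0 1;-26 -2.3 0 0 1;-26 -2.3 -15 0 1;-25.3 -2.2 -30 0 1;0 0 -30 0 1;0 0 -25 0 1;0 0 -7 0 1;0 0 0 0 1"

```text
time: 6.4
eef_pos: [474.5, 23.9, 93.8]
tcp_rot: [-0.002, 0.231, 0.973, -0.001]
contact_force: [0.5, 0.6, 0.4]
gripper_width: 0.004
grasp_force: 0.0
```

servo_tool --deltas "0 0 -5 0 1;0 0 -4 0 1;0 0 -2 0 1;0 0 -2 0 1;0 0 -2 0 1;0 0 -2 0 1;0 0 0 0 1;0 0 0 0 1"

```text
time: 7.07
eef_pos: [477.0, 23.6, 78.9]
tcp_rot: [0.0, 0.232, 0.973, 0.0]
contact_force: [-0.3, -0.4, 1.5]
gripper_width: 0.004
grasp_force: 1.1
```

servo_tool --deltas "0 0 -2 0 1;0 0 -2 0 1;0 0 -2 0 1;0 0 -2 0 1;0 0 -1.5 0 1;0 0 -1 0 1;0 0 0 0 1;0 0 0 0 1"

```text
time: 7.73
eef_pos: [476.6, 23.6, 68.0]
tcp_rot: [0.0, 0.232, 0.973, -0.0]
contact_force: [2.1, 0.5, 2.2]
gripper_width: 0.002
grasp_force: 1.2
```

servo_tool --deltas "0 0 8 0 1;0 0 20 0 1;0 0 30 0 1;5 14 30 0 1;10 28 0 0 1;10 28 0 0 1;9 28 0 0 1;4 13 0 0 1;0 0 0 0 1;0 0 0 0 1"

```text
time: 8.57
eef_pos: [513.6, 134.5, 155.8]
tcp_rot: [-0.001, 0.231, 0.973, -0.001]
contact_force: [-0.9, -0.2, 0.4]
gripper_width: 0.005
grasp_force: 0.0
```

```bash
python3 - <<'E'
from h import *
d=snap('scene','s4');q=load('s0')
f=lambda i:cv2.resize(i['image'][160:235,200:310],(396,270),interpolation=cv2.INTER_CUBIC)
cv2.imwrite('pics/v4.png',np.hstack([f(q),f(d)])[:,:,::-1])
E
```

```text
(no output)
```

View pics/v4.png

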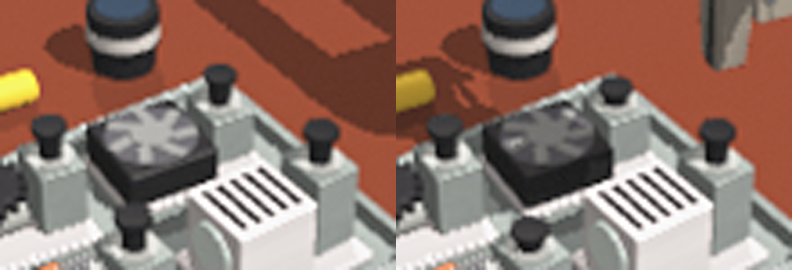

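The fan key at crop (615,90) is down, the changer key is untouched, and the lamp house key is still up. Pressing the lamp house key next, from z 156 to about 92.

servo_tool --deltas "0.5 0 -20 0 1;0.5 0 -16 0 1;0 0 -6 0 1;0 0 -4 0 1;0 0 -2 0 1;0 0 -2 0 1;0 0 -2 0 1;0 0 0 0 1;0 0 0 0 1"

```text
time: 9.37
eef_pos: [515.8, 134.6, 104.5]
tcp_rot: [0.0, 0.232, 0.973, 0.0]
contact_force: [-0.5, 1.0, 0.2]
gripper_width: 0.006
grasp_force: 0.0
```

servo_tool --deltas "0 0 -2 0 1;0 0 -2 0 1;0 0 -2 0 1;0 0 -2 0 1;0 0 -2 0 1;0 0 -2 0 1;0 0 -0.5 0 1;0 0 0 0 1;0 0 0 0 1"

```text
time: 10.12
eef_pos: [515.8, 134.6, 91.7]
tcp_rot: [0.0, 0.232, 0.973, 0.0]
contact_force: [1.6, 0.4, 3.2]
gripper_width: 0.005
grasp_force: 1.5
```

servo_tool --deltas "0 0 8 0 1;0 0 20 0 1;0 0 30 0 1;0 0 30 0 1;-15 30 10 0 1;-15 30 0 0 1;0 30 0 0 1;0 30 0 0 1;0 0 0 0 1;0 0 0 0 1"

```text
time: 10.95
eef_pos: [484.8, 255.4, 189.7]
tcp_rot: [-0.0, 0.231, 0.973, -0.0]
contact_force: [-1.0, -0.1, 0.1]
gripper_width: 0.004
grasp_force: 0.0
```

```bash
python3 - <<'E'
from h import *
d=snap('scene','s5');q=load('s0');t=snap('top','t5');t0=load('t0')
f=lambda i:cv2.resize(i['image'][150:260,180:310],(390,330),interpolation=cv2.INTER_CUBIC)
g=lambda i:cv2.resize(i['image'][95:240,200:335],(390,270),interpolation=cv2.INTER_CUBIC)
cv2.imwrite('pics/v5.png',np.vstack([np.hstack([f(q),f(d)]),np.hstack([g(t0),g(t)])])[:,:,::-1])
print(sense()['contact_force'])
E
```

```text
[ 0.11638663 -0.37916264  0.67892037]
```

View pics/v5.png

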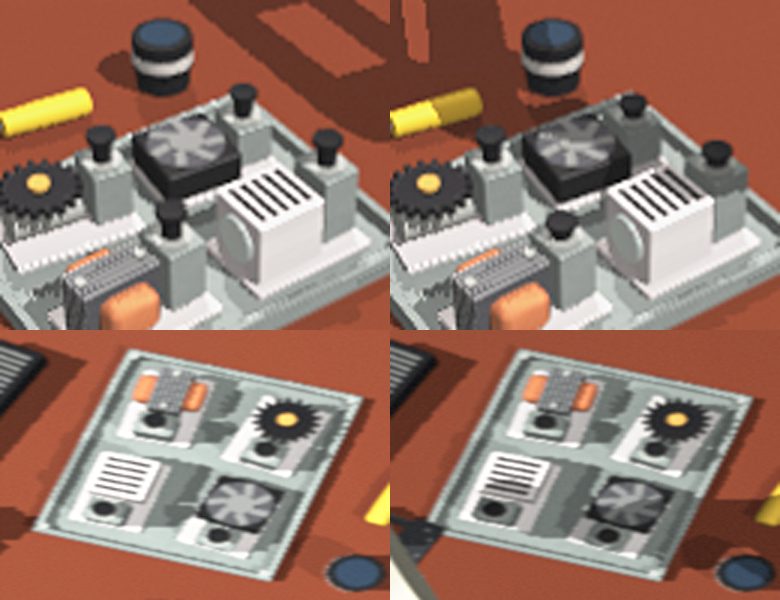

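The three keys are down, the changer key is up, and nothing has shifted. Handing in.

```bash
python3 -c "from plant import hand_in;print(hand_in())"
```

```text
the job is handed in; nothing more can be done
None
```

The transformer, fan and lamp house keys were lightly tapped down in that order (force readings about 3 N); the final pictures show all three down, the slide changer still off and nothing shifted, and the job is handed in with no verdict returned.

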